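Load the wire dereeler and hold its brake half off

TASK

Load the blue wire spool on the dereeler: lower it gently over the upright spindle until it sits fully down on the turntable, and let go of it. Then press the orange brake paddle down with the fingertips to about half of its travel, where the red pointer stands in the middle of the green band, and finish while still holding it there, so that a colleague can draw wire off against a light drag. Leave the other spools and everything else on the bench where they are.

Things in the scene. Friction and masses are not known exactly. Their poses are not given: they have to be found in the camera images.
- blue_spool: The blue wire spool to load, standing on one flange on the bench. Two flanges 62 mm across and 5 mm thick, 50 mm tall overall, wound part 53 mm across, upright bore 20 mm right through. Mass about 0.15 to 0.3 kg. Origin: centre of its underside, z up along the bore. Take it from above across the upper flange (45 to 50 mm above its underside).
- red_spool: Red wire spool, same size and origin as the blue one; leave alone.
- yellow_spool: Yellow wire spool, same size and origin as the blue one; leave alone.
- dereeler: Dereeler fixed on the bench: grey base plate 170 (x) by 235 mm (y = -92 to +142), 16 mm high, aluminium turntable 140 mm across, steel spindle in its middle, brake lever at +y. Origin: on the spindle axis at bench level; +y points from spindle to brake paddle, z up. When setting the spool down keep the fingers at its +x and -x sides: the brake's pad is at +y.
- brake_pivot (a point): Pivot of the brake lever, a sprung see-saw along the dereeler's y: 95 mm from the spindle axis, 66 mm above the bench. Its inner end, with a round rubber pad on the turntable 53 mm from the spindle axis, lifts as the paddle goes down. Lever and fork begin 43 mm from the spindle axis and reach 78 mm above the bench.
- scale (a point): Top of the upright drag scale with the green band and the red pointer, beside the pivot: 22 mm to the dereeler's +x of the lever, 121 mm above the bench. It spans 90 to 128 mm from the spindle axis along y. The pointer is upright at rest and leans towards the paddle as the lever is pressed.
- guide (a point): Top of the thin post of the wire guide on the base plate, 92 mm above the bench, at the dereeler's x = +70, y = -55 mm.
- seat (a point): Centre of the turntable's top, on the spindle axis, 43 mm above the bench: where the centre of the spool's underside belongs. Axes as the dereeler's. The turntable turns stiffly.
- spindle_tip (a point): Tip of the upright spindle, 103 mm above the bench and 60 mm above the turntable. The spindle is 16 mm across for the first 51 mm above the turntable and tapers to 6 mm at the tip.
- brake (a joint): Angle of the brake lever: 0 rad at rest (paddle up, brake on), growing as the paddle is pressed down, 0.5 rad at its stop. The green band runs from 0.17 to 0.33 rad. It springs back when let go. The paddle takes about 4 N to start, 8 N at half travel, 11 N at the stop. Half travel (0.25 rad) lowers the paddle by about 21 mm, the stop by about 42 mm.
- brake_lever: The brake lever: an aluminium bar 13 mm wide and 10 mm thick along the dereeler's y, ending in an orange ribbed finger paddle, 38 mm (x) by 46 mm (y) and 8 mm thick, centred 180 mm from the spindle axis and reaching out past the base plate. Origin: on the pivot, 95 mm from the spindle axis, 66 mm above the bench; +y towards the paddle.
- paddle_top (a point): Centre of the orange paddle's upper face, 85 mm from the lever's pivot, 78 mm above the bench at rest; tilts with the lever. The place to press down on with the shut fingertips.
- water_meter: Blue and brass water meter, 86 mm across and 82 mm tall, with a short stub on one side; origin under its centre; leave alone.
- multimeter: Yellow and grey multimeter lying flat, 185 x 88 x 40 mm; origin under its centre; leave alone.
- thermostat: White room controller with dark display, lying flat, 86 x 120 x 24 mm; origin under its centre; leave alone.
- screwdriver: Screwdriver lying flat, 190 mm long; leave alone.
- breakers: Four white circuit breakers on a short piece of rail, about 85 x 110 x 80 mm; origin under its centre; leave alone.
Things that resemble listed ones, but are neither listed nor needed, are in the scene too. What is meant by the blue_spool is not black, and is the larger of those in its own colour.

How it is judged:
By the outcome, as a careful person would: the job done as asked, in the order asked, and still so for the second after the job is handed in, while the arm keeps its last pose, push and grip.
It also fails if it takes over 51 s, if anything falls off the work surface, if the arm or the gripper's body presses on something with over 40 N, if the wrist force passes 120 N, or if a joint passes its speed limit or range.

ROBOT

A 7-joint arm with a two-finger parallel gripper is mounted at the origin on the work surface. World frame = base frame: x ahead of the robot, y to its left, z up, the work surface at z = 0. Lengths are in m, angles in rad, forces in N, time in s.
With the tool pointing down it reaches from about 0.425 to 0.925 m from the base axis. Payload 6.8 kg.
Tool frame: the origin (TCP) lies midway between the tips of the shut fingers; the grasp point (between the pads) lies 19 mm behind it; z points along the fingers, y is the direction in which the jaws open and shut (so a half turn about z gives the same grasp; the last joint's range is limited). The gripper opens to 85 mm and grips with 20 to 120 N. Pads are 22 mm wide; open, the fingers measure 114 mm over their backs; the gripper's body (76 mm by 85 mm) begins 54 mm behind the grasp point. The pads swing forward as they close: fully open they stand 13 mm farther back than shut.
Start: joints at [-1.254, 0.477, 0.022, 1.555, -0.011, 1.109, -0.083], TCP at [0.278, 0.615, 0.231] pointing down, gripper open.
Joint ranges: [-2.96, 2.96], [-0.34, 2.1], [-1.41, 1.46], [0.24, 2.44], [-1.37, 4.51], [0.17, 1.92], [-2.96, 2.96]. Speed limits (rad/s): [2.39, 2.39, 3.14, 3.14, 3.14, 3.14, 3.14].

INTERFACE

Orientations are given as a unit quaternion [w, x, y, z].
In Python, from station import bot, vision gives the robot as it stands.
- The arm moves only by the tool move_arm, never from a script. Its argument "increments" is text: rows parted by semicolons, each of 7 numbers parted by spaces: the opening, from 0 (shut) to 1 (fully open), then the shift along the world's x, y, z in mm, then the turn, a rotation vector about the world's x, y, z in rad. In form: grip x y z rx ry rz; .... A call has exactly 8 rows; each row shifts and turns the commanded pose from where the row before left it; what a row does not reach is not made up. A row lasts 1/8 s, in which the tool goes at most 62.5 mm and 10.7 degrees, less where a joint would pass 70% of its speed; a pose out of reach is approached as far as the arm can. A call with a gripper value outside its range is refused whole. The fingers move at their own pace and stop on an object; "newtons" is the grip in N (left out, the last holds). Time passes only in rows, so rows that do not move let the fingers close, or fill a call up. It gives the time, the measured TCP pose, the force and the opening at its end, in the units of the state.
- bot.get_obs(): the state, without advancing time (a new reading comes with each control period).
- vision.read_camera(name): name is "side" or "top"; returns (picture, depth): 400x640x3 uint8, red, green, blue; 400x640 float32, m along the optical axis (not along the pixel's ray), 0 where there is no reading.
- vision.calibration(name): a dict with "fx", "fy", "cx", "cy" (pixels), "R" (3x3) and "t" (3): a world point X has camera coordinates R X + t. Camera axes: x right, y down, z forward; pixel columns grow to the right and rows downward; lengths in m; the calibration is good to about 2 mm. A picture is of the moment at which its call begins. calibration takes no time and is no camera call.
- bot.hand_in(): hands the job in, once; it reports no verdict.
The state is a dict: "t": time; "q": joint angles; "joint_vel": joint speeds; "joint_torque": joint torques, N m; "eef_pos": TCP position; "tool_rot": TCP orientation; "contact_force": force on the tool from outside, world axes, zero at the start; "torque": the same for the moment, N m; "gripper_width": opening from 0.0 (shut) to 1.0 (fully open).
Only numpy, scipy, OpenCV 4.12 (cv2) and the standard library are available. Lean on these libraries where they do the work, as an engineer would, in place of code of your own. Each camera call takes 0.05 s, during which the arm holds its last target.

## Working session

There is one attempt and no reset: what is moved stays moved. The work goes in short steps, Python scripts to look and compute and a tool call to move; the robot and the scene stay as the last step left them, time stands still between calls to the robot, and variables do not carry over. Pictures are saved under pics/ and viewed, and the job is handed in when it is done.

Besides the shell and the picture viewer there is one more tool, called after "Call:" as name(argument=value, ...), one argument or row to a line, values as JSON. move_arm: Moves the arm, as the interface text tells. Its arguments: {"type":"object","properties":{"increments":{"type":"string"},"newtons":{"type":"number"}},"required":["increments"]}

```bash
mkdir -p pics; ls; cat > h.py <<'E'
import numpy as np, cv2
from station import bot, vision
def grab(n,name):
    im,d=vision.read_camera(n); cv2.imwrite(f'pics/{name}.png',im[:,:,::-1]); np.savez(f'pics/{name}.npz',im=im,d=d); return im,d
def load(name):
    z=np.load(f'pics/{name}.npz'); return z['im'],z['d']
def cal(n): return vision.calibration(n)
def ray(n,u,v):
    c=cal(n);R=np.array(c['R']);t=np.array(c['t'])
    o=-R.T@t; d=R.T@np.array([(u-c['cx'])/c['fx'],(v-c['cy'])/c['fy'],1.]); return o,d
def onplane(n,u,v,z):
    o,d=ray(n,u,v); return o+d*(z-o[2])/d[2]
def pts(n,d):
    c=cal(n);R=np.array(c['R']);t=np.array(c['t'])
    v,u=np.indices(d.shape); P=np.stack([(u-c['cx'])/c['fx']*d,(v-c['cy'])/c['fy']*d,d],-1); return (P-t)@R
def proj(n,X):
    c=cal(n);p=np.array(c['R'])@np.array(X)+np.array(c['t']); return c['fx']*p[0]/p[2]+c['cx'],c['fy']*p[1]/p[2]+c['cy']
E
python3 - <<'E'
from h import *
grab('top','top0');grab('side','side0')
for n in('top','side'):
    c=cal(n);print(n,c['fx'],-np.array(c['R']).T@c['t'],np.round(c['R'],2).tolist())
print(bot.get_obs())
E
```

```text
pics
top 415.8920015886767 [ 0.35784577 -0.0143843   1.17068417] [[-0.01, -1.0, -0.02], [-0.99, 0.02, -0.15], [0.15, 0.02, -0.99]]
side 518.4754726121538 [ 0.31803014 -1.15854417  1.0709188 ] [[0.99, -0.14, 0.02], [-0.08, -0.63, -0.77], [0.12, 0.76, -0.64]]
{'t': 0.1, 'q': array([-1.25407305,  0.47769189,  0.02235281,  1.55631588, -0.01149922,
        1.10932243, -0.08310976]), 'joint_vel': array([ 0.00100148, -0.00270145, -0.0014601 , -0.0022488 , -0.00092466,
       -0.00038823,  0.00060226]), 'joint_torque': array([ 5.01407674e-03, -5.97755671e+01,  1.61387399e+00, -2.81954026e+01,
        1.28761251e-02,  5.02936804e-03, -3.20886409e-05]), 'eef_pos': array([0.27800792, 0.61451879, 0.23045578]), 'tool_rot': array([-1.09929241e-04,  2.10816917e-01,  9.77525232e-01, -7.97073881e-04]), 'contact_force': array([ 0.10608881, -0.8920706 , -0.56748225]), 'torque': array([0.00291851, 0.02879504, 0.03821975]), 'gripper_width': 0.9965928957522051}
```

View pics/top0.png

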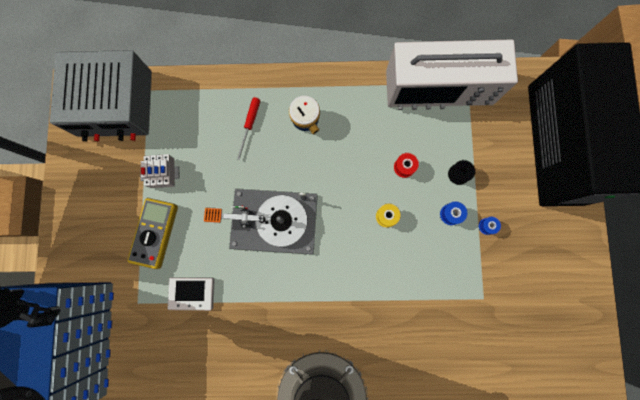

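View pics/side0.png

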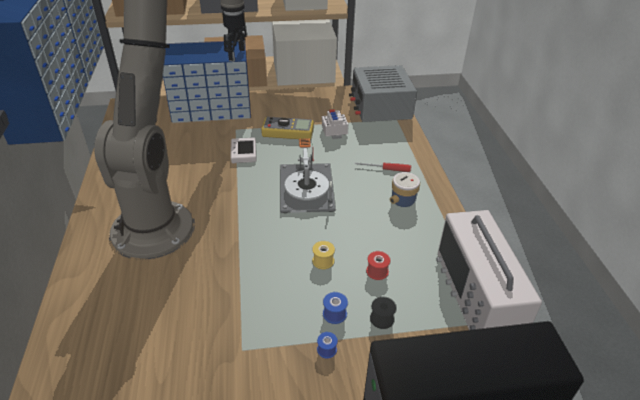

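The top view shows two blue spools: a larger one at (454,213) and a smaller one at (490,226). There is also a black spool at (461,172). The dereeler spindle is near (281,220) and the orange paddle near (213,215). The larger blue spool fits the description, so I'll measure both and crop in to confirm.

```bash
python3 - <<'E'
from h import *
im,d=load('top0'); P=pts('top',d)
hsv=cv2.cvtColor(im,cv2.COLOR_RGB2HSV)
def blobs(n,im,lo,hi,box,P):
    hsv=cv2.cvtColor(im,cv2.COLOR_RGB2HSV)
    m=cv2.inRange(hsv,lo,hi); k=np.zeros_like(m); x0,y0,x1,y1=box; k[y0:y1,x0:x1]=m[y0:y1,x0:x1]
    nn,l,s,c=cv2.connectedComponentsWithStats(k)
    for i in range(1,nn):
        if s[i,4]>40:
            q=P[l==i]; zt=np.percentile(q[:,2],90); top=q[abs(q[:,2]-zt)<.006]
            print(n,s[i],c[i].round(1),'ztop',zt.round(4),'mid',((top.min(0)+top.max(0))/2).round(4),'ext',np.ptp(top,axis=0).round(3))
blobs('blue',im,(105,120,60),(130,255,255),(400,180,540,260),P)
blobs('orange',im,(3,150,90),(18,255,255),(195,195,235,235),P)
si,sd=load('side0');SP=pts('side',sd)
blobs('blueS',si,(105,120,60),(130,255,255),(300,270,370,370),SP)
blobs('orangeS',si,(3,150,90),(18,255,255),(290,130,320,160),SP)
c1=cv2.resize(im[150:260,360:520],None,fx=5,fy=5,interpolation=cv2.INTER_CUBIC)
cv2.imwrite('pics/c1.png',c1[:,:,::-1])
c2=cv2.resize(im[170:270,190:350],None,fx=5,fy=5,interpolation=cv2.INTER_CUBIC)
cv2.imwrite('pics/c2.png',c2[:,:,::-1])
c3=cv2.resize(si[120:240,250:370],None,fx=5,fy=5,interpolation=cv2.INTER_CUBIC)
cv2.imwrite('pics/c3.png',c3[:,:,::-1])
# spindle: highest near (281,220)
for (u,v) in [(276,214),(281,220),(283,222)]: print(u,v,P[v,u])
Q=P[195:250,235:320].reshape(-1,3)
T=Q[abs(Q[:,2]-.043)<.004]; print('turntable',T.shape,np.percentile(T,[1,50,99],axis=0).round(4))
B=Q[Q[:,2]>.09]; print('high',B[np.argsort(-B[:,2])][:15].round(3))
E
```

```text
blue [440 202  27  23 406] [452.8 213.3] ztop 0.0529 mid [ 0.4817 -0.3686  0.0518] ext [0.057 0.057 0.01 ]
blue [479 217  22  17 245] [488.8 225.5] ztop 0.0412 mid [ 0.4475 -0.4667  0.0399] ext [0.044 0.045 0.009]
orange [204 208  17  14 216] [212.1 214.8] ztop 0.0811 mid [0.4835 0.2829 0.0801] ext [0.035 0.043 0.01 ]
blueS [323 293  24  31 473] [334.2 308.4] ztop 0.0527 mid [ 0.4847 -0.3748  0.0526] ext [0.056 0.058 0.012]
blueS [318 332  19  26 338] [326.7 345.4] ztop 0.0413 mid [ 0.4499 -0.4714  0.0405] ext [0.043 0.048 0.01 ]
276 214 [0.4857489  0.11653224 0.04589567]
281 220 [ 0.35784577 -0.0143843   1.17068417]
283 222 [0.46386874 0.09774886 0.04295349]
turntable (1793, 3) [[0.4043 0.0378 0.0395]
 [0.4663 0.1004 0.0434]
 [0.5354 0.1682 0.0469]]
high [[ 0.358 -0.014  1.171]
 [ 0.358 -0.014  1.171]
 [ 0.358 -0.014  1.171]
 [ 0.358 -0.014  1.171]
 [ 0.358 -0.014  1.171]
 [ 0.358 -0.014  1.171]
 [ 0.358 -0.014  1.171]
 [ 0.358 -0.014  1.171]
 [ 0.358 -0.014  1.171]
 [ 0.358 -0.014  1.171]
 [ 0.358 -0.014  1.171]
 [ 0.358 -0.014  1.171]
 [ 0.358 -0.014  1.171]
 [ 0.358 -0.014  1.171]
 [ 0.358 -0.014  1.171]]
```

View pics/c1.png

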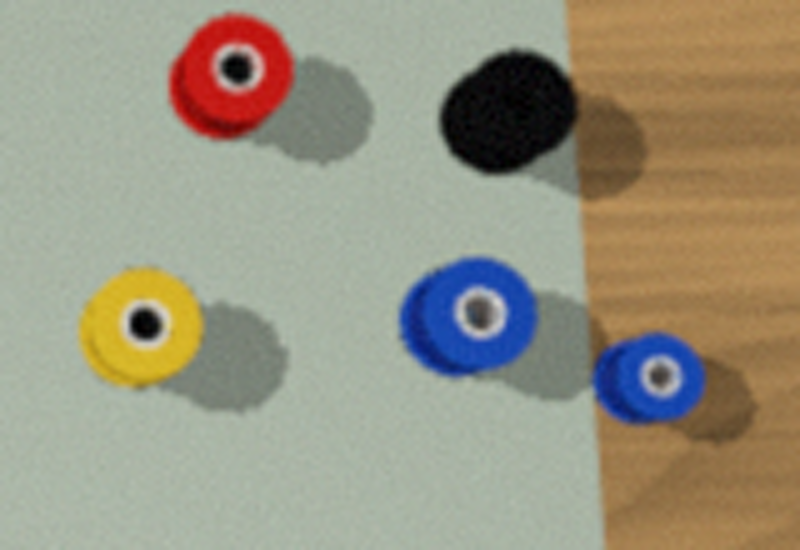

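View pics/c2.png

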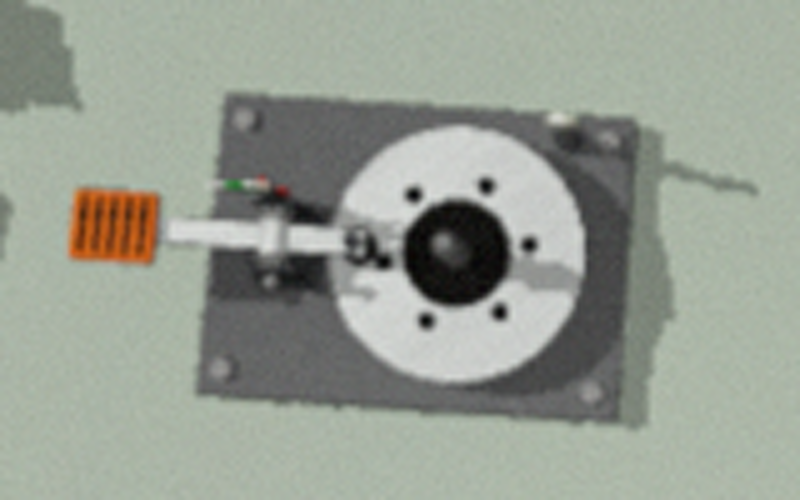

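View pics/c3.png

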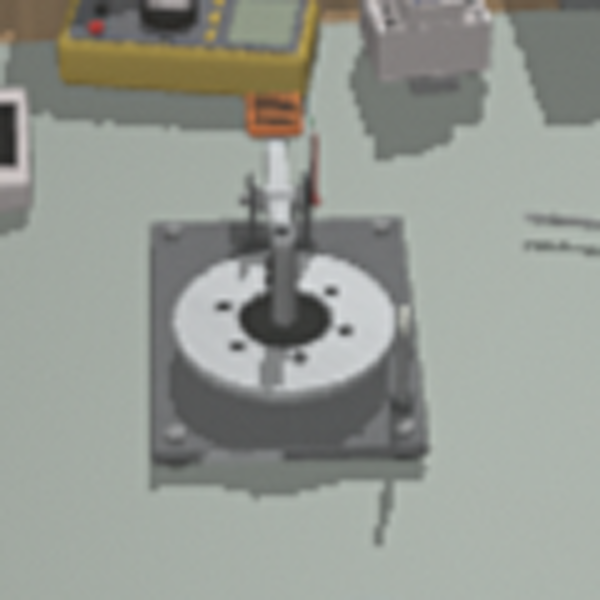

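The crop confirms it: the large blue spool's flange spans about 57–62 mm, against 44 mm for the small one. Its bore ring is at about (455.8,212.5) in the top image. Next I'll get precise centres from both views.

```bash
python3 - <<'E'
from h import *
im,d=load('top0');si,sd=load('side0')
def ringfit(im,box,lo,hi):
    x0,y0,x1,y1=box; s=cv2.resize(im[y0:y1,x0:x1],None,fx=8,fy=8,interpolation=cv2.INTER_CUBIC)
    m=cv2.inRange(cv2.cvtColor(s,cv2.COLOR_RGB2HSV),lo,hi)
    cs,_=cv2.findContours(m,cv2.RETR_EXTERNAL,cv2.CHAIN_APPROX_NONE); c=max(cs,key=cv2.contourArea); h=cv2.convexHull(c)
    e=cv2.fitEllipse(h); f=lambda p:((p[0]+.5)/8-.5+x0,(p[1]+.5)/8-.5+y0)
    return f(e[0]),(e[1][0]/8,e[1][1]/8),e[2]
def tri(a,b):
    o1,d1=ray('top',*a);o2,d2=ray('side',*b); A=np.stack([d1,-d2],1); s=np.linalg.lstsq(A,o2-o1,rcond=None)[0]
    p,q=o1+d1*s[0],o2+d2*s[1]; return (p+q)/2,np.linalg.norm(p-q)
r=ringfit(im,(447,204,465,221),(0,0,100),(179,110,255)); print('ring top',r,onplane('top',*r[0],.05))
r2=ringfit(si,(326,293,346,311),(0,0,100),(179,110,255)); print('ring side',r2,onplane('side',*r2[0],.05)); print('tri',tri(r[0],r2[0]))
t=ringfit(im,(256,192,310,250),(0,0,150),(179,60,255)); print('tt top',t,onplane('top',*t[0],.043))
t2=ringfit(si,(282,168,332,202),(0,0,150),(179,60,255)); print('tt side',t2,onplane('side',*t2[0],.043)); print('tri',tri(t[0],t2[0]))
p=ringfit(im,(200,203,226,227),(3,150,90),(18,255,255)); print('pad',p,onplane('top',*p[0],.078))
# pivots for spindle tip
for X in [(onplane('top',*t[0],.043))]:
    T=X.copy();T[2]=.103; print('tip proj top',proj('top',T),'side',proj('side',T))
def crop(im,b,f,n):
    c=cv2.resize(im[b[1]:b[3],b[0]:b[2]],None,fx=f,fy=f,interpolation=cv2.INTER_CUBIC); cv2.imwrite(n,c[:,:,::-1])
crop(im,(260,200,300,235),16,'pics/c4.png'); crop(si,(290,155,325,195),14,'pics/c5.png')
E
```

```text
ring top ((455.6719207763672, 212.07488918304443), (10.27531623840332, 10.763493537902832), 129.41416931152344) [ 0.48280633 -0.36883675  0.05      ]
ring side ((334.9641237258911, 301.11996364593506), (10.125923156738281, 12.017638206481934), 94.19219207763672) [ 0.48492283 -0.37122324  0.05      ]
tri (array([ 0.48415744, -0.36961494,  0.04784372]), np.float64(0.0022103965754473724))
tt top ((281.0128288269043, 218.85802268981934), (48.03434753417969, 50.34556579589844), 88.5816421508789) [0.47253908 0.10315876 0.043     ]
tt side ((312.68861961364746, 184.88951873779297), (25.713115692138672, 32.82297134399414), 66.50285339355469) [0.49064865 0.09039853 0.043     ]
tri (array([0.48312077, 0.10389932, 0.03145588]), np.float64(0.018751856068484993))
pad ((212.29855632781982, 214.92650508880615), (18.773897171020508, 19.695026397705078), 72.94647979736328) [0.48231222 0.28228447 0.078     ]
tip proj top (np.float64(278.5952157100787), np.float64(216.5433532501067)) side (np.float64(306.4731215189345), np.float64(167.62786238095802))
```

View pics/c4.png

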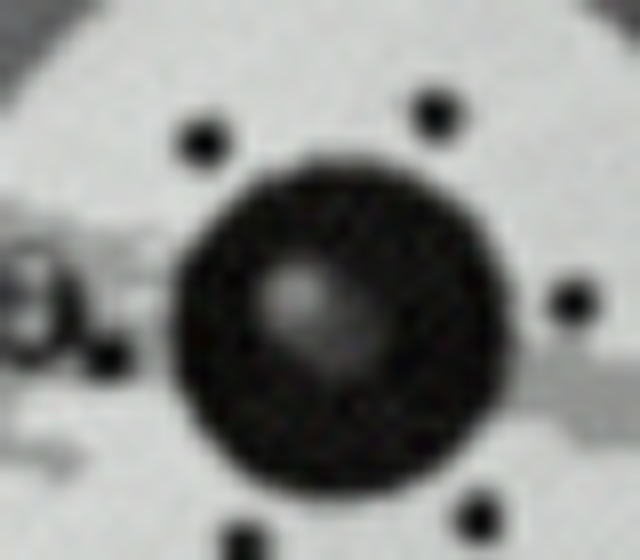

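View pics/c5.png

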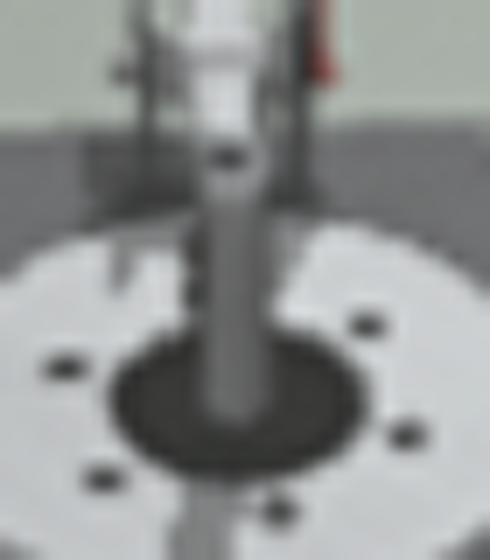

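In the enlarged crops the hub disc centre is at top (280.8,220.0) and side (306.5,183.3). The spindle tip is at top (277.9,217.9). I'll cross-check these.

```bash
python3 - <<'E'
from h import *
def mid(im,n,box,f):
    x0,y0,x1,y1=box; s=cv2.resize(im[y0:y1,x0:x1],None,fx=f,fy=f,interpolation=cv2.INTER_CUBIC)
    m=cv2.inRange(cv2.cvtColor(s,cv2.COLOR_RGB2GRAY),0,110); cs,_=cv2.findContours(m,cv2.RETR_EXTERNAL,cv2.CHAIN_APPROX_NONE); c=max(cs,key=cv2.contourArea); e=cv2.fitEllipse(cv2.convexHull(c)); return ((e[0][0]+.5)/f-.5+x0,(e[0][1]+.5)/f-.5+y0),np.array(e[1])/f
im,d=load('top0')
r=mid(im,'top',(269,209,293,232),8); print(r)
a=onplane('top',*r[0],.043); b=onplane('side',306.5,183.3,.043); print('hub top',a,'side',b)
print('tip', onplane('top',277.9,217.9,.102))
S=(a+b)/2; print(S)
for X in (a,b,S):
    T=X.copy();T[2]=.103; print('tip proj',proj('top',T),proj('side',T))
# paddle both views
si,sd=load('side0')
m=cv2.inRange(cv2.cvtColor(im,cv2.COLOR_RGB2HSV),(3,150,90),(18,255,255)); m[:,:195]=0;m[:,235:]=0
c=max(cv2.findContours(m,0,1)[0],key=cv2.contourArea); R=cv2.minAreaRect(c); print(R, onplane('top',*R[0],.078))
# turntable by depth: edges by points
P=pts('top',d);Q=P[190:255,230:325].reshape(-1,3);T=Q[abs(Q[:,2]-.0435)<.004][:,:2].astype(np.float32)
print('minEnclosing',cv2.minEnclosingCircle(T))
# base plate rect
Bp=Q[abs(Q[:,2]-.016)<.004][:,:2].astype(np.float32); R=cv2.minAreaRect(Bp); print('base',R)
E
```

```text
((280.8179044723511, 220.20691871643066), array([21.22016144, 21.9971714 ]))
hub top [0.46885677 0.1036943  0.043     ] side [0.4723427  0.10059139 0.043     ]
tip [0.46915076 0.10506994 0.102     ]
[0.47059974 0.10214284 0.043     ]
tip proj (np.float64(278.3883090416229), np.float64(217.96555719046782)) (np.float64(305.26398649967507), np.float64(167.60918719171627))
tip proj (np.float64(279.5867902510949), np.float64(216.60343883541228)) (np.float64(306.51090862311037), np.float64(168.13521973245784))
tip proj (np.float64(278.98767946709125), np.float64(217.28435046686172)) (np.float64(305.88706850089034), np.float64(167.8720435498075))
((212.0, 214.5), (13.0, 16.0), 90.0) [0.48346385 0.28310884 0.078     ]
minEnclosing ((0.4841470718383789, 0.11291954666376114), 0.08744926005601883)
base ((0.4719114303588867, 0.12733840942382812), (0.23588579893112183, 0.17006638646125793), 85.45845031738281)
```

Cross-check: both views agree on both points to within about 3 mm.
- **Spool:** (484,-370) mm.
- **Spindle:** (470.5,102) mm.
- **Dereeler yaw:** about -4.5°, from the spindle-to-paddle line, which measures 180 mm as it should.

The jaws must lie along the dereeler's x, which means a turn of about -1.225 rad. I'll move towards the spool now.

Call:
move_arm(
  increments="1 25 -50 0 0 0 -0.0766; 1 25 -50 0 0 0 -0.0766; 1 25 -50 0 0 0 -0.0766; 1 25 -50 0 0 0 -0.0766; 1 25 -50 0 0 0 -0.0766; 1 25 -50 0 0 0 -0.0766; 1 25 -50 0 0 0 -0.0766; 1 25 -50 0 0 0 -0.0766",
  newtons=40,
)

```text
t: 1.1
eef_pos: [0.4785, 0.2133, 0.2312]
tool_rot: [-0.0, 0.497, 0.868, -0.0]
contact_force: [1.2, 0.2, 0.2]
gripper_width: 1.005
```

Call:
move_arm(
  increments="1 3 -58 0 0 0 -0.0766; 1 3 -58 0 0 0 -0.0766; 1 3 -58 0 0 0 -0.0766; 1 3 -58 0 0 0 -0.0766; 1 3 -58 0 0 0 -0.0766; 1 3 -58 0 0 0 -0.0766; 1 3 -58 0 0 0 -0.0766; 1 3 -58 0 0 0 -0.0766",
)

```text
t: 2.1
eef_pos: [0.502, -0.2505, 0.2312]
tool_rot: [-0.0, 0.735, 0.678, 0.0]
contact_force: [1.1, 0.6, -0.3]
gripper_width: 1.004
```

Call:
move_arm(
  increments="1 -6 -40 -10 0 0 0; 1 -6 -40 -20 0 0 0; 1 -6 -39.5 -25 0 0 0; 1 0 0 -25 0 0 0; 1 0 0 -25 0 0 0; 1 0 0 -15 0 0 0; 1 0 0 -5 0 0 0; 1 0 0 0 0 0 0",
)

```text
t: 3.1
eef_pos: [0.4844, -0.3685, 0.1066]
tool_rot: [0.0, 0.735, 0.678, 0.0]
contact_force: [0.7, 0.7, 0.9]
gripper_width: 1.001
```

```bash
python3 - <<'E'
from h import *
for n,b in(('top',(400,170,520,260)),('side',(280,240,400,340))):
    im,d=grab(n,n+'1'); c=cv2.resize(im[b[1]:b[3],b[0]:b[2]],None,fx=5,fy=5,interpolation=cv2.INTER_CUBIC); cv2.imwrite(f'pics/{n}1c.png',c[:,:,::-1])
E
```

```text
(no output)
```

View pics/top1c.png

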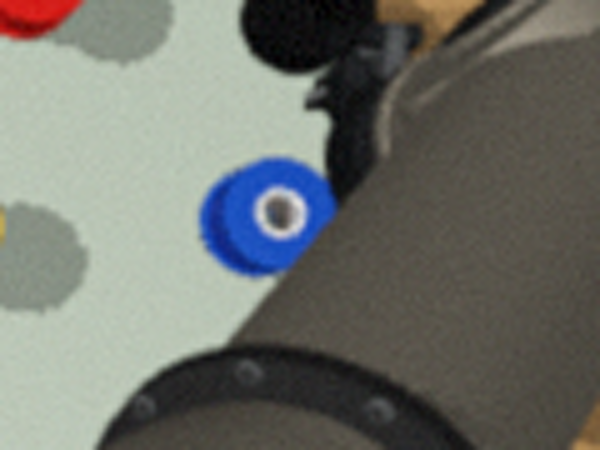

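View pics/side1c.png

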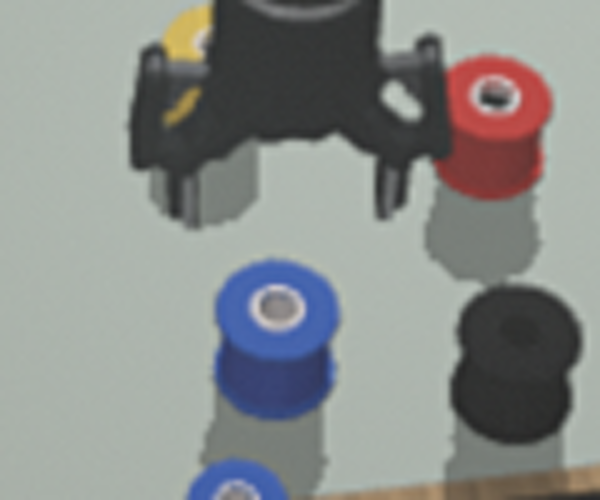

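The open jaws straddle the spool. In the side crop their tips are at (187,220) and (388,212), and the spool bore is at (278,307). I'll check the alignment numerically.

```bash
python3 - <<'E'
from h import *
for z in(.107,.12,.05): print(z,(np.array(proj('side',(.4844,-.3685,z)))-[280,240])*5)
E
```

```text
0.107 [277.05011407 225.50352499]
0.12 [278.03948913 207.59442568]
0.05 [272.86397188 301.27866741]
```

Call:
move_arm(
  increments="1 -2 -1 -15 0 0 0; 1 0 0 -20 0 0 0; 1 0 0 -20 0 0 0; 1 0 0 -15 0 0 0; 1 0 0 -8 0 0 0; 1 0 0 -4.5 0 0 0; 1 0 0 0 0 0 0; 1 0 0 0 0 0 0",
)

```text
t: 4.2
eef_pos: [0.4825, -0.3698, 0.0244]
tool_rot: [0.001, 0.735, 0.678, 0.0]
contact_force: [0.2, -0.6, -0.3]
gripper_width: 0.998
```

Call:
move_arm(
  increments="0.6 0 0 0 0 0 0; 0.5 0 0 0 0 0 0; 0.5 0 0 0 0 0 0; 0.5 0 0 0 0 0 0; 0.5 0 0 0 0 0 0; 0.5 0 0 0 0 0 0; 0.5 0 0 0 0 0 0; 0.5 0 0 0 0 0 0",
  newtons=35,
)

```text
t: 5.2
eef_pos: [0.4828, -0.3697, 0.0249]
tool_rot: [0.001, 0.735, 0.678, 0.0]
contact_force: [-1.0, 0.9, 7.0]
gripper_width: 0.704
```

Call:
move_arm(
  increments="0.5 0 0 5 0 0 0; 0.5 0 0 15 0 0 0; 0.5 0 0 25 0 0 0; 0.5 0 0 30 0 0 0; 0.5 0 0 35 0 0 0; 0.5 0 0 20 0 0 0; 0.5 0 0 10 0 0 0; 0.5 0 0 0 0 0 0",
)

```text
t: 6.2
eef_pos: [0.4822, -0.3693, 0.1639]
tool_rot: [0.0, 0.735, 0.678, 0.0]
contact_force: [-0.0, -0.3, -2.8]
gripper_width: 0.703
```

```bash
python3 - <<'E'
from h import *
im,d=grab('side','side2'); b=(260,180,380,300); c=cv2.resize(im[b[1]:b[3],b[0]:b[2]],None,fx=5,fy=5,interpolation=cv2.INTER_CUBIC); cv2.imwrite('pics/side2c.png',c[:,:,::-1])
E
```

```text
(no output)
```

View pics/side2c.png

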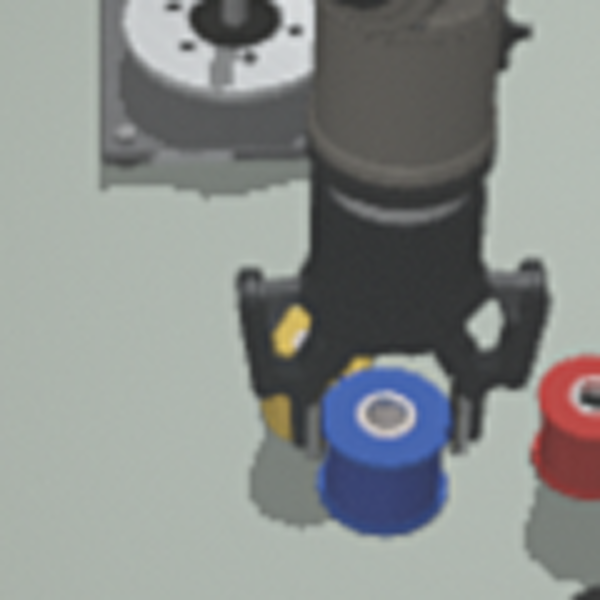

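The spool is lifted, with its ring at about (385,412) in the crop. I'll check where it sits relative to the tool axis.

```bash
python3 - <<'E'
from h import *
for z in(.189,.186): print(z,(np.array(proj('side',(.4822,-.3693,z)))-[260,180])*5)
for s in(-1,1):
  for z in (.164,.17): print('tip',s,z,(np.array(proj('side',(.4822+s*.034,-.3693-s*.003,z)))-[260,180])*5)
im,d=load('side2')
u,v=260+385.5/5-.5,180+412.5/5-.5
print(u,v,onplane('side',u,v,.189))
P=pts('side',d); m=cv2.inRange(cv2.cvtColor(im,cv2.COLOR_RGB2HSV),(105,120,60),(130,255,255)); m[:240]=0;m[300:]=0
q=P[m>0]; zt=np.percentile(q[:,2],92); t=q[abs(q[:,2]-zt)<.005]; print(zt,(t.min(0)+t.max(0))/2,np.ptp(t,axis=0))
t=q[abs(q[:,2]-zt)<.003]; print(t.mean(0))
E
```

```text
0.189 [379.056961   410.10047296]
0.186 [378.81714748 414.5688529 ]
tip -1 0.164 [303.35849534 449.07968541]
tip -1 0.17 [303.59253708 440.32998972]
tip 1 0.164 [450.57675994 444.73131131]
tip 1 0.17 [451.27971802 435.99494342]
336.6 262.0 [ 0.48399604 -0.36946639  0.189     ]
0.1916197522252274 [ 0.48334089 -0.37274935  0.19149105] [0.05977936 0.06088376 0.00954879]
[ 0.48304631 -0.37558454  0.19046328]
```

The grasp is centred: the spool axis is within 2 mm of the TCP axis, and the underside is 24.9 mm below the TCP. Now I'll carry it to the spindle at about (469.5,102), with the underside at 139 mm, above the 103 mm tip.

Call:
move_arm(
  increments="0.5 -1.5 20 0 0 0 0; 0.5 -1.5 40 0 0 0 0; 0.5 -1.5 55 0 0 0 0; 0.5 -1.5 58 0 0 0 0; 0.5 -1.5 58 0 0 0 0; 0.5 -1.5 58 0 0 0 0; 0.5 -1.5 58 0 0 0 0; 0.5 -1.5 50 0 0 0 0",
)

```text
t: 7.25
eef_pos: [0.4685, 0.0307, 0.1631]
tool_rot: [-0.001, 0.734, 0.679, -0.0]
contact_force: [1.3, 0.2, -2.9]
gripper_width: 0.703
```

Call:
move_arm(
  increments="0.5 -0.7 40 0 0 0 0; 0.5 0 22 0 0 0 0; 0.5 0 12 0 0 0 0; 0.5 0 0 -5 0 0 0; 0.5 0 0 -8 0 0 0; 0.5 0 0 -5 0 0 0; 0.5 0 0 0 0 0 0; 0.5 0 0 0 0 0 0",
)

```text
t: 8.25
eef_pos: [0.4696, 0.1012, 0.1458]
tool_rot: [0.0, 0.735, 0.678, 0.0]
contact_force: [-0.0, 0.2, -2.2]
gripper_width: 0.704
```

```bash
python3 - <<'E'
from h import *
for n,b in(('top',(200,160,340,280)),('side',(250,110,370,230))):
    im,d=grab(n,n+'3'); c=cv2.resize(im[b[1]:b[3],b[0]:b[2]],None,fx=5,fy=5,interpolation=cv2.INTER_CUBIC); cv2.imwrite(f'pics/{n}3c.png',c[:,:,::-1])
o=bot.get_obs()['eef_pos'];print(o)
E
```

```text
[0.46969618 0.10142431 0.14600405]
```

View pics/top3c.png

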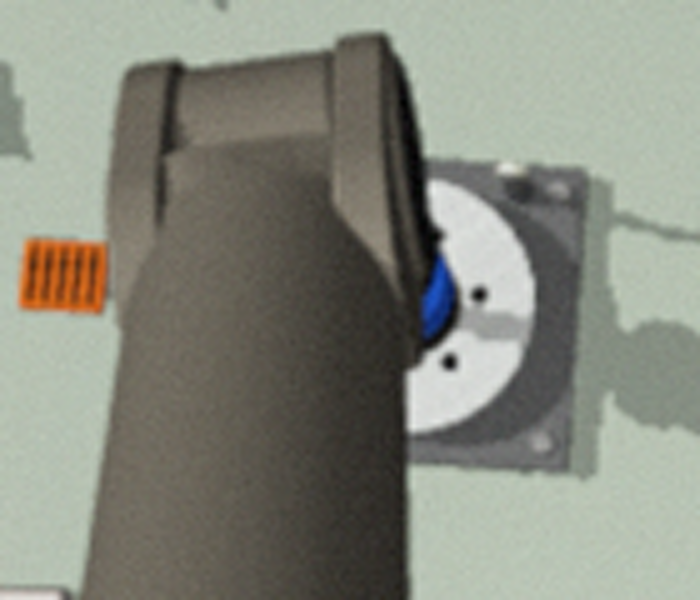

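View pics/side3c.png

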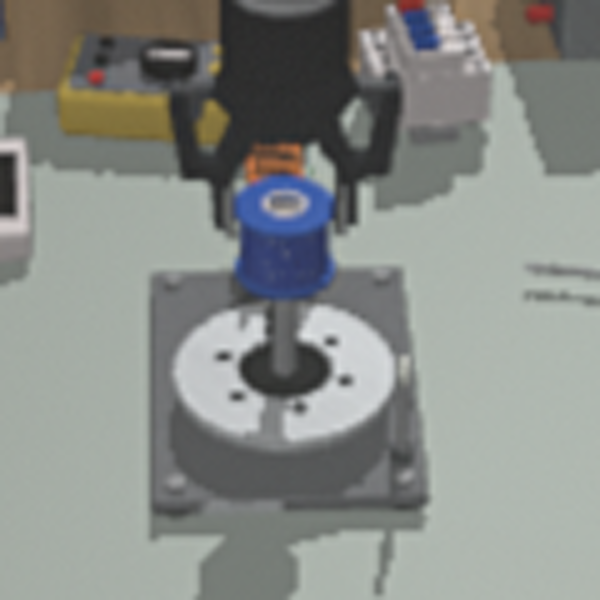

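The spool hangs over the spindle. In the side crop the ring is at (285,203) and the hub at (285,368). I'll compute the relative offset from this same camera.

```bash
python3 - <<'E'
from h import *
import cv2
si,_=load('side3')
x0,y0,x1,y1=299,145,315,156
s=cv2.resize(si[y0:y1,x0:x1],None,fx=8,fy=8,interpolation=cv2.INTER_CUBIC)
m=cv2.inRange(cv2.cvtColor(s,cv2.COLOR_RGB2HSV),(0,0,90),(179,110,255))
c=max(cv2.findContours(m,0,1)[0],key=cv2.contourArea); e=cv2.fitEllipse(cv2.convexHull(c)); u,v=(e[0][0]+.5)/8-.5+x0,(e[0][1]+.5)/8-.5+y0
print(u,v,np.array(e[1])/8,onplane('side',u,v,.171))
x0,y0,x1,y1=294,168,322,196
g=cv2.cvtColor(cv2.resize(si[y0:y1,x0:x1],None,fx=8,fy=8,interpolation=cv2.INTER_CUBIC),cv2.COLOR_RGB2GRAY)
m=cv2.inRange(g,0,85)
c=max(cv2.findContours(m,0,1)[0],key=cv2.contourArea);b=cv2.boundingRect(c);print(np.array(b)/8+[x0,y0,0,0])
for k in (1,):
  uu=(b[0]+b[2]/2)/8-.5+x0; print(uu)
E
```

```text
306.51934576034546 150.28602170944214 [ 6.36805344 10.09873581] [0.47217927 0.09936599 0.171     ]
[298.125 178.25   17.625  11.375]
306.4375
```

The offset is 0.1 mm in x and 1.2 mm in y, well inside the taper's capture range. Lowering slowly.

Call:
move_arm(
  increments="0.5 0 0.6 -4 0 0 0; 0.5 0 0 -5 0 0 0; 0.5 0 0 -5 0 0 0; 0.5 0 0 -5 0 0 0; 0.5 0 0 -5 0 0 0; 0.5 0 0 -5 0 0 0; 0.5 0 0 -4 0 0 0; 0.5 0 0 0 0 0 0",
)

```text
t: 9.35
eef_pos: [0.4693, 0.102, 0.1125]
tool_rot: [-0.0, 0.735, 0.678, -0.0]
contact_force: [-0.5, -0.7, -2.2]
gripper_width: 0.703
```

Call:
move_arm(
  increments="0.5 0 0 -4 0 0 0; 0.5 0 0 -5 0 0 0; 0.5 0 0 -5 0 0 0; 0.5 0 0 -5 0 0 0; 0.5 0 0 -5 0 0 0; 0.5 0 0 -5 0 0 0; 0.5 0 0 -5 0 0 0; 0.5 0 0 -2 0 0 0",
)

```text
t: 10.35
eef_pos: [0.4693, 0.102, 0.0764]
tool_rot: [-0.0, 0.735, 0.678, -0.0]
contact_force: [0.2, -0.9, -2.5]
gripper_width: 0.707
```

Call:
move_arm(
  increments="0.5 0 0 -2 0 0 0; 0.5 0 0 -2 0 0 0; 0.5 0 0 -1.5 0 0 0; 0.5 0 0 -1 0 0 0; 0.5 0 0 -0.7 0 0 0; 0.5 0 0 -0.5 0 0 0; 0.5 0 0 -0.3 0 0 0; 0.5 0 0 0 0 0 0",
)

```text
t: 11.35
eef_pos: [0.4695, 0.1021, 0.0688]
tool_rot: [0.0, 0.735, 0.678, 0.0]
contact_force: [0.1, 0.2, -3.1]
gripper_width: 0.706
```

Call:
move_arm(
  increments="0.5 0 0 -0.3 0 0 0; 0.5 0 0 -0.3 0 0 0; 0.5 0 0 -0.3 0 0 0; 0.5 0 0 -0.3 0 0 0; 0.5 0 0 -0.3 0 0 0; 0.5 0 0 0 0 0 0; 0.5 0 0 0 0 0 0; 0.5 0 0 0 0 0 0",
)

```text
t: 12.35
eef_pos: [0.4695, 0.1022, 0.0679]
tool_rot: [-0.0, 0.735, 0.678, 0.0]
contact_force: [-4.0, 0.3, 8.7]
gripper_width: 0.709
```

Contact: the tool now carries about +9 N at the expected seat height (underside about 43 mm). Releasing.

Call:
move_arm(
  increments="0.8 0 0 0 0 0 0; 0.9 0 0 0 0 0 0; 1 0 0 0 0 0 0; 1 0 0 0 0 0 0; 1 0 0 0 0 0 0; 1 0 0 0 0 0 0; 1 0 0 0 0 0 0; 1 0 0 0 0 0 0",
)

```text
t: 13.35
eef_pos: [0.4695, 0.1022, 0.0673]
tool_rot: [0.0, 0.735, 0.678, 0.0]
contact_force: [-1.2, 0.5, 0.2]
gripper_width: 1.002
```

Call:
move_arm(
  increments="1 0 0 4 0 0 0; 1 0 0 8 0 0 0; 1 0 0 15 0 0 0; 1 0 0 20 0 0 0; 1 0 0 25 0 0 0; 1 0 0 25 0 0 0; 1 0 0 15 0 0 0; 1 0 0 5 0 0 0",
)

```text
t: 14.35
eef_pos: [0.4699, 0.1024, 0.1854]
tool_rot: [0.0, 0.735, 0.678, 0.001]
contact_force: [-0.4, -0.0, -0.6]
gripper_width: 0.996
```

```bash
python3 - <<'E'
from h import *
for n,b in(('side',(250,110,370,230)),):
    im,d=grab(n,n+'4'); c=cv2.resize(im[b[1]:b[3],b[0]:b[2]],None,fx=5,fy=5,interpolation=cv2.INTER_CUBIC); cv2.imwrite(f'pics/{n}4c.png',c[:,:,::-1])
P=pts('side',d); m=cv2.inRange(cv2.cvtColor(im,cv2.COLOR_RGB2HSV),(105,120,60),(130,255,255)); k=m*0;k[150:200,290:325]=m[150:200,290:325]
q=P[k>0]; print(np.percentile(q[:,2],[5,50,85,92,98]).round(4))
print(bot.get_obs()['eef_pos'])
E
```

```text
[0.0477 0.0896 0.0952 0.0966 0.0986]
[0.46981999 0.10231101 0.18527324]
```

View pics/side4c.png

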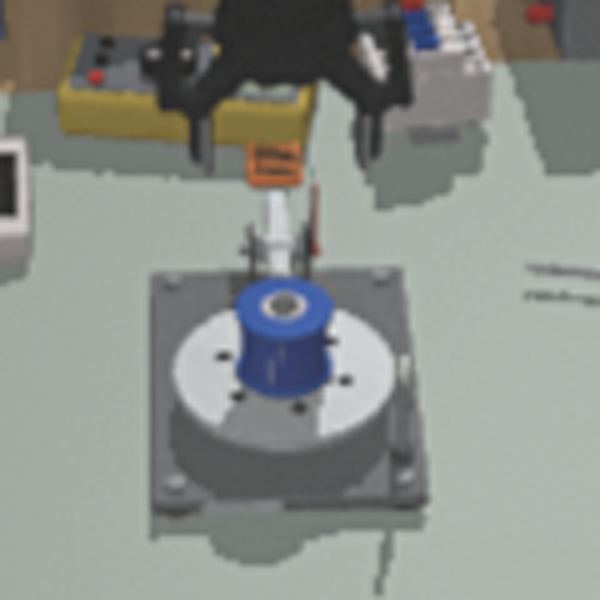

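The spool sits on the turntable: its top is at about 93 mm after the usual +2.5 mm depth bias, the spindle tip shows in the bore, and the jaws are clear. Next I'll shut the fingers and move over the paddle at about (483,282).

Call:
move_arm(
  increments="0 1.5 15 0 0 0 0; 0 2 30 0 0 0 0; 0 3 40 0 0 0 0; 0 3 40 0 0 0 0; 0 2.5 35 0 0 0 0; 0 1.2 19.7 0 0 0 0; 0 0 0 -20 0 0 0; 0 0 0 -20 0 0 0",
  newtons=40,
)

```text
t: 15.4
eef_pos: [0.4824, 0.2819, 0.1432]
tool_rot: [0.0, 0.735, 0.678, -0.0]
contact_force: [-0.3, -0.4, -0.5]
gripper_width: -0.0
```

Call:
move_arm(
  increments="0 0 0 -20 0 0 0; 0 0 0 -15 0 0 0; 0 0 0 -10 0 0 0; 0 0 0 -5 0 0 0; 0 0 0 -2 0 0 0; 0 0 0 0 0 0 0; 0 0 0 0 0 0 0; 0 0 0 0 0 0 0",
)

```text
t: 16.4
eef_pos: [0.4828, 0.282, 0.0926]
tool_rot: [-0.0, 0.735, 0.678, 0.0]
contact_force: [-0.4, -0.6, -0.5]
gripper_width: 0.001
```

```bash
python3 - <<'E'
from h import *
for n,b in(('side',(270,90,350,170)),):
    im,d=grab(n,n+'5'); c=cv2.resize(im[b[1]:b[3],b[0]:b[2]],None,fx=7,fy=7,interpolation=cv2.INTER_CUBIC); cv2.imwrite(f'pics/{n}5c.png',c[:,:,::-1])
print(bot.get_obs()['eef_pos'],bot.get_obs()['contact_force'])
E
```

```text
[0.4827889  0.28193768 0.09254815] [0.0083755  0.64413333 0.30574233]
```

View pics/side5c.png

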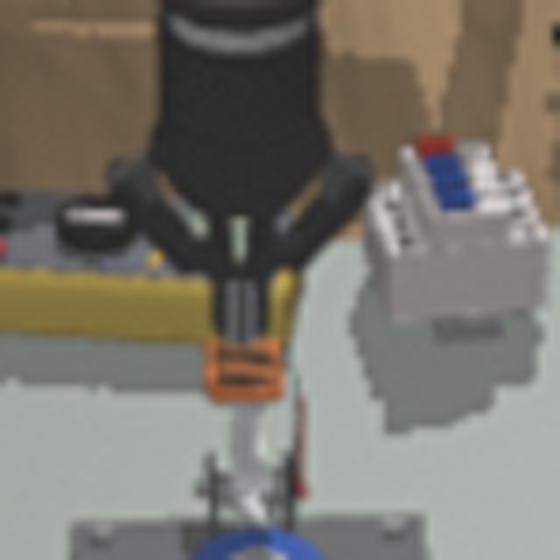

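The shut fingertips hang centred over the orange paddle, with tips near crop (240,338). The red pointer is upright at (300,440). Pressing down.

Call:
move_arm(
  increments="0 0 0 -5 0 0 0; 0 0 0 -5 0 0 0; 0 0 0 -3 0 0 0; 0 0 0 -3 0 0 0; 0 0 0 -3 0 0 0; 0 0 0 -3 0 0 0; 0 0 0 -2 0 0 0; 0 0 0 0 0 0 0",
)

```text
t: 17.45
eef_pos: [0.4827, 0.2825, 0.0685]
tool_rot: [-0.0, 0.735, 0.679, 0.0]
contact_force: [-2.7, 1.3, 5.8]
gripper_width: 0.001
```

Call:
move_arm(
  increments="0 0 0 -2 0 0 0; 0 0 0 -2 0 0 0; 0 0 0 -2 0 0 0; 0 0 0 -1.5 0 0 0; 0 0 0 -1.5 0 0 0; 0 0 0 0 0 0 0; 0 0 0 0 0 0 0; 0 0 0 0 0 0 0",
)

```text
t: 18.45
eef_pos: [0.4827, 0.2824, 0.0597]
tool_rot: [-0.0, 0.735, 0.679, 0.0]
contact_force: [-3.3, 1.0, 7.4]
gripper_width: -0.001
```

```bash
python3 - <<'E'
from h import *
for n,b,f in(('side',(280,125,340,180),10),('top',(180,170,320,270),5)):
    im,d=grab(n,n+'6'); c=cv2.resize(im[b[1]:b[3],b[0]:b[2]],None,fx=f,fy=f,interpolation=cv2.INTER_CUBIC); cv2.imwrite(f'pics/{n}6c.png',c[:,:,::-1])
print(bot.get_obs()['eef_pos'],bot.get_obs()['contact_force'])
E
```

```text
[0.48267506 0.28241517 0.05973585] [-2.62063949  1.09496795  7.49395067]
```

View pics/side6c.png

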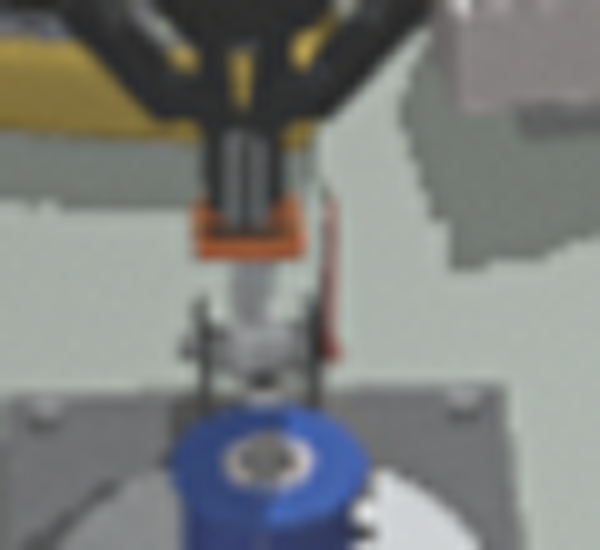

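View pics/top6c.png

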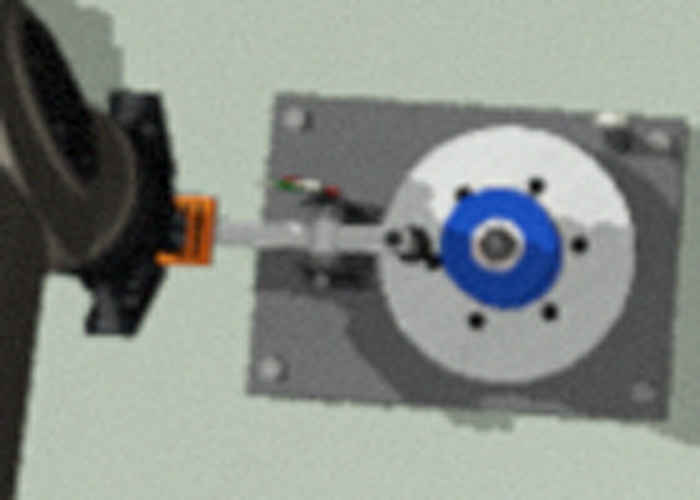

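The spool sits centred on the turntable and the paddle is pressed, with its pad lifted. I'll enlarge the scale in the top view and compare it with the rest picture.

```bash
python3 - <<'E'
from h import *
a,_=load('top0');b,_=load('top6')
bx=(225,198,262,222)
o=[cv2.resize(i[bx[1]:bx[3],bx[0]:bx[2]],None,fx=12,fy=12,interpolation=cv2.INTER_CUBIC) for i in(a,b)]
cv2.imwrite('pics/cmp.png',np.vstack(o)[:,:,::-1])
# expected locations
sp=np.array([.4695,.102]);ex=np.array([.9969,-.0785]);ey=np.array([.0785,.9969])
def W(x,y,z): p=sp+ex*x/1000+ey*y/1000; return (p[0]+.0005,p[1]+.0009,z/1000)
for h in(121,):
  for y in(90,128): print('scale top',y,(np.array(proj('top',W(22,y,h)))-[225,198])*12)
for L in (48,55):
  for th in(0,.17,.21,.25,.33): print(L,th,((np.array(proj('top',W(20,95+L*np.sin(th),66+L*np.cos(th))))-[225,198])*12).round(0))
E
```

```text
scale top 90 [222.58383165  96.39043496]
scale top 128 [45.64937983 85.37843493]
48 0 [205. 108.]
48 0.17 [168. 107.]
48 0.21 [160. 106.]
48 0.25 [151. 106.]
48 0.33 [135. 106.]
55 0 [198. 104.]
55 0.17 [156. 102.]
55 0.21 [146. 102.]
55 0.25 [137. 101.]
55 0.33 [118. 101.]
```

View pics/cmp.png

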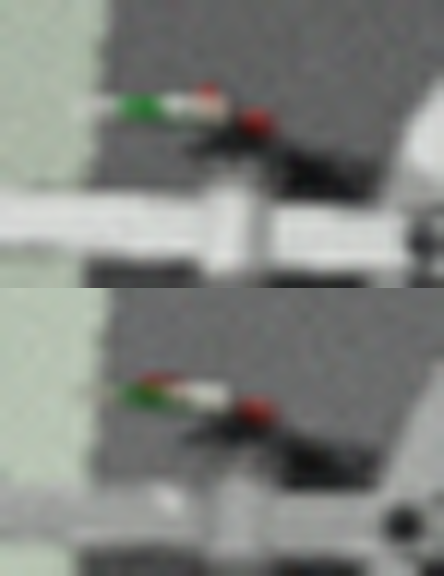

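```bash
python3 - <<'E'
from h import *
for n in('top0','top6'):
    im,_=load(n); f=im.astype(int)
    print(n)
    for v in range(204,209):
        print(v,[ (u,tuple(f[v,u])) for u in range(233,245)])
E
```

```text
top0
204 [(233, (np.int64(124), np.int64(129), np.int64(124))), (234, (np.int64(96), np.int64(97), np.int64(95))), (235, (np.int64(101), np.int64(98), np.int64(102))), (236, (np.int64(97), np.int64(98), np.int64(98))), (237, (np.int64(98), np.int64(98), np.int64(98))), (238, (np.int64(97), np.int64(97), np.int64(98))), (239, (np.int64(96), np.int64(97), np.int64(97))), (240, (np.int64(97), np.int64(97), np.int64(94))), (241, (np.int64(100), np.int64(98), np.int64(98))), (242, (np.int64(98), np.int64(93), np.int64(90))), (243, (np.int64(95), np.int64(93), np.int64(93))), (244, (np.int64(97), np.int64(101), np.int64(100)))]
205 [(233, (np.int64(122), np.int64(126), np.int64(119))), (234, (np.int64(101), np.int64(100), np.int64(101))), (235, (np.int64(97), np.int64(102), np.int64(97))), (236, (np.int64(94), np.int64(96), np.int64(93))), (237, (np.int64(95), np.int64(98), np.int64(95))), (238, (np.int64(98), np.int64(101), np.int64(97))), (239, (np.int64(107), np.int64(111), np.int64(109))), (240, (np.int64(103), np.int64(103), np.int64(101))), (241, (np.int64(123), np.int64(96), np.int6
[... 4582 characters left out ...]
3), np.int64(136))), (244, (np.int64(98), np.int64(89), np.int64(86)))]
208 [(233, (np.int64(118), np.int64(119), np.int64(117))), (234, (np.int64(106), np.int64(108), np.int64(106))), (235, (np.int64(101), np.int64(103), np.int64(101))), (236, (np.int64(96), np.int64(101), np.int64(97))), (237, (np.int64(91), np.int64(100), np.int64(91))), (238, (np.int64(84), np.int64(97), np.int64(86))), (239, (np.int64(85), np.int64(95), np.int64(86))), (240, (np.int64(86), np.int64(98), np.int64(87))), (241, (np.int64(96), np.int64(100), np.int64(96))), (242, (np.int64(85), np.int64(87), np.int64(81))), (243, (np.int64(79), np.int64(82), np.int64(73))), (244, (np.int64(58), np.int64(48), np.int64(44)))]
```

The pointer tip's leading edge moved from u≈240.8 to 236.2. The green band runs from about 234.2 to 238.3, centre 236.3. That suggests 0.22–0.25 rad. I'll check it independently from the lever bar's slope in the depth image.

```bash
python3 - <<'E'
from h import *
sp=np.array([.4695,.102]);ex=np.array([.9969,-.0785]);ey=np.array([.0785,.9969])
for cam,names in(('top',('top0','top6')),('side',('side4','side6'))):
  sl=[]
  for n in names:
    im,d=load(n);P=pts(cam,d).reshape(-1,3);P=P[(d.ravel()>0)]
    q=P[:,:2]-sp; x=q@ex;y=q@ey
    k=(abs(x-.001)<.005)&(y>.105)&(y<.15)&(P[:,2]>.035)&(P[:,2]<.1)
    if k.sum()<5: print(n,k.sum());continue
    a=np.polyfit(y[k],P[k,2],1); print(n,k.sum(),'slope rad',np.arctan(a[0]).round(3),'z@150',np.polyval(a,.15).round(4),'resid',np.std(P[k,2]-np.polyval(a,y[k])).round(4)); sl.append(np.arctan(a[0]))
  if len(sl)==2: print(cam,'angle',sl[0]-sl[1])
E
```

```text
top0 65 slope rad -0.016 z@150 0.0716 resid 0.0023
top6 57 slope rad -0.239 z@150 0.0589 resid 0.0019
top angle 0.2228616829501318
side4 18 slope rad 0.021 z@150 0.073 resid 0.0018
side6 12 slope rad -0.191 z@150 0.0606 resid 0.0015
side angle 0.212881519148529
```

Depth gives about 0.22 rad: inside the band, slightly short of the middle. I'll press another 2 mm.

Call:
move_arm(
  increments="0 0 0 -1 0 0 0; 0 0 0 -1 0 0 0; 0 0 0 0 0 0 0; 0 0 0 0 0 0 0; 0 0 0 0 0 0 0; 0 0 0 0 0 0 0; 0 0 0 0 0 0 0; 0 0 0 0 0 0 0",
)

```text
t: 19.55
eef_pos: [0.4827, 0.2822, 0.0578]
tool_rot: [-0.0, 0.735, 0.678, 0.0]
contact_force: [-2.7, 0.3, 7.6]
gripper_width: 0.001
```

```bash
python3 - <<'E'
from h import *
sp=np.array([.4695,.102]);ex=np.array([.9969,-.0785]);ey=np.array([.0785,.9969])
for cam,names in(('top',('top0','top7','top8')),('side',('side4','side7'))):
  for n in names:
    im,d=load(n) if n[-1] in'04' else grab(cam,n);P=pts(cam,d).reshape(-1,3);P=P[(d.ravel()>0)]
    q=P[:,:2]-sp; x=q@ex;y=q@ey
    k=(abs(x-.001)<.005)&(y>.105)&(y<.15)&(P[:,2]>.035)&(P[:,2]<.1)
    a=np.polyfit(y[k],P[k,2],1); print(n,k.sum(),np.arctan(a[0]).round(3),np.polyval(a,.15).round(4))
o=bot.get_obs();print(o['t'],o['eef_pos'],o['contact_force'])
im,_=load('top8');c=cv2.resize(im[192:228,222:290],None,fx=11,fy=11,interpolation=cv2.INTER_CUBIC);cv2.imwrite('pics/top8c.png',c[:,:,::-1])
E
```

```text
top0 65 -0.016 0.0716
top7 56 -0.274 0.0574
top8 53 -0.258 0.0578
side4 18 0.021 0.073
side7 9 -0.321 0.0565
19.7 [0.48265585 0.28221458 0.05774998] [-2.56319125 -0.42276198  8.02044981]
```

View pics/top8c.png

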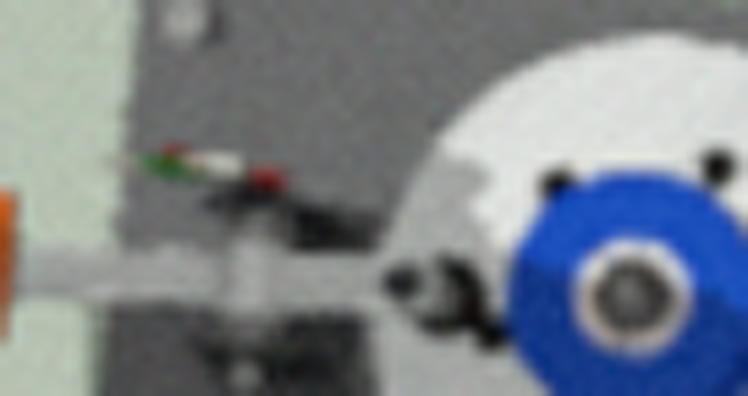

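View pics/side7.png

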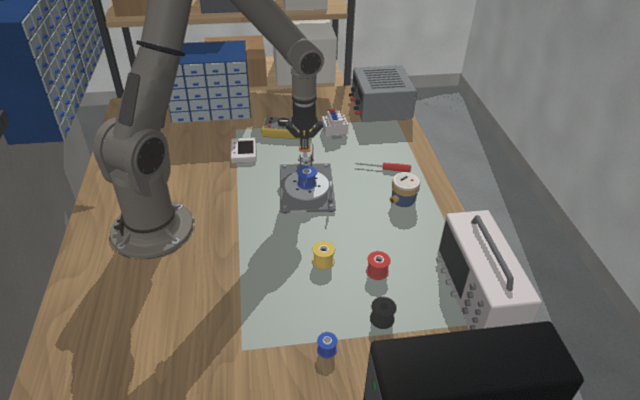

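The top-view slope change is 0.24–0.26 rad, and the paddle force is about 8 N, which is the half-travel value. The pointer tip lies over the green band at crop (172,150). The blue spool is seated at (307,175) in the side view, and all the other things are where they were. Handing in.

```bash
python3 -c "
from station import bot
print(bot.hand_in())"
```

```text
the job is handed in; nothing more can be done
None
```

The blue spool is loaded on the dereeler and released. The shut fingertips are holding the brake paddle at about half travel, and I handed the job in that way at t ≈ 19.7 s.

- **Spool:** It went down over the spindle with no sideways push and touched the turntable at about 9 N, with its underside at about 43 mm. Afterwards its top read about 93 mm, after taking off the depth camera's usual +2.5 mm, and the spindle tip showed in the bore.
- **Brake:** The top camera's depth gives a lever angle of 0.24–0.26 rad, and the paddle pushes back with about 8 N, the stated half-travel force. The pointer tip lies over the green band.
- **Other things:** The other spools and items look unmoved in the last side picture.

**Checks that disagreed:**
- The side camera's last lever slope came out steeper, at about 0.34 rad. It rests on only 9 noisy pixels, so I trusted the top view, the force and the pointer instead.
- The two cameras differed by about 3 mm on positions. I averaged them, and this did not affect the fit.

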